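# Unlatch a nail-practice hand from its ball mount and hold it up

## Robot

A 6-joint arm with a two-finger parallel gripper is mounted at the origin on the work surface. World frame = base frame: x ahead of the robot, y to its left, z up, the work surface at z = 0. Lengths are in m, angles in rad, forces in N, time in s.
With the tool pointing down it reaches from about 0.225 to 0.875 m from the base axis. Payload 3.4 kg.
Tool frame: the origin (TCP) lies midway between the tips of the shut fingers; the grasp point (between the pads) lies 19 mm behind it (manip.grip_point_offset is the distance from the TCP to the grasp point, in m); z points along the fingers, y is the line along which they close (so a half turn about z gives the same grasp; the last joint's range is limited). The gripper opens to 85 mm and grips with 20 to 120 N. Pads are 22 mm wide; open, the fingers measure 114 mm over their backs; the gripper's body (76 mm by 85 mm) begins 54 mm behind the grasp point. The pads swing forward as they close: fully open they stand 13 mm farther back than shut.
Start: joints at [-1.239, 0.276, 1.505, -0, 1.361, -0.121], TCP at [0.252, -0.517, 0.231] pointing down, gripper open.
Joint ranges: [-2.89, 2.89], [-0.75, 2.08], [0.22, 2.7], [-1.18, 4.32], [0.11, 2.71], [-2.7, 2.7]. Speed limits (rad/s): [2.57, 2.57, 3.14, 3.14, 3.14, 3.14].

## Interface

Orientations are given as a unit quaternion [w, x, y, z].
In Python, from rig import manip gives the robot as it stands.
- The arm moves only by the shell command python3 -m handwheel 'ROWS' [FORCE]. ROWS is JSON, a list of rows, each an object with "translation": the shift along the tool's x, y, z in m, a list of three; "angular": the turn, a rotation vector about the tool's x, y, z in degrees, a list of three; "hand": the closure, from 0 (fully open) to 1 (shut). A call has 1 to 10 rows; each row shifts and turns the commanded pose from where the row before left it, along the tool's axes as they then stand; what a row does not reach is not made up. A row lasts 1/12 s, in which the tool goes at most 41.7 mm and 7.16 degrees, less where a joint would pass 70% of its speed; a pose out of reach is approached as far as the arm can. A call with a gripper value outside its range is refused whole. The fingers move at their own pace and stop on an object; FORCE is the grip in N (left out, the last holds). Time passes only in rows, so rows that do not move let the fingers close. It gives the time, the measured TCP pose, the force, the opening and the grip force at its end, in the units of the state.
- manip.get_state(): the state, without advancing time (a new reading comes with each control period).
- manip.get_image(name): name is "scene" or "side" or "wrist"; returns the picture (480x640x3 uint8, red, green, blue); there is no depth.
- manip.camera_info(name): a dict with "camera_matrix" (3x3 intrinsics, pixels), "eye" and "orientation" of the camera in the world; the wrist camera has in their place "tool_from_camera" (4x4, takes a point from camera to tool coordinates, whose origin is the TCP and whose axes are the flange's). Camera axes: x right, y down, z forward; pixel columns grow to the right and rows downward; lengths in m; the calibration is good to about 2 mm. A picture is of the moment at which its call begins: read the wrist's pose just before it. camera_info takes no time and is no camera call.
- manip.sign_off(): hands the job in; it is judged then, once.
The state is a dict: "clock": time; "qpos": joint angles; "qd": joint speeds; "effort": joint torques, N m; "position": TCP position; "ee_rot": TCP orientation; "contact_force": force on the tool from outside, world axes, zero at the start; "moment": the same for the moment, N m; "width": finger opening in m; "gripper_force": force on a finger pad.
Only numpy, scipy, OpenCV 4.12 (cv2) and the standard library are available. Lean on these libraries where they do the work, as an engineer would, in place of code of your own. Each camera call takes 0.05 s, during which the arm holds its last target. There are 200 camera calls.

## Task

Take the nail-practice hand off its ball mount: pull the coupler's spring latch fully across towards the thumb rest, and with it held there lift the coupler straight off the ball. Handle it by the coupler only, because the gel on the hand is still tacky, and leave the things around it where they are. Finish while still holding it: raised about 10 cm above the ball, roughly level with the nails up, still and touching nothing else.

Things in the scene. Friction and masses are not known exactly. Their poses are not given: they have to be found in the camera images.
- mount: Steel bench mount, fixed to the table: round dark foot 100 mm across and 12 mm thick, upright post, and on top a bright ball 30 mm across on an 11 mm neck; the ball's centre is 95 mm above the table. Origin: centre of the foot's underside, z up, x towards the cushion.
- ball (a point): Centre of the ball of the mount, 95 mm above the table.
- trainer: What is to be taken off, 0.4 to 0.55 kg: a grey cast coupler (a cup 40 mm across over the ball, its top 24 mm above the ball's centre), a 16 mm tube and a life-size vinyl right hand, palm down on the cushion. Origin: centre of the coupler's ball socket, which is the ball's centre while coupled. x along the tube to the fingertips, y across, z up through the top of the cup.
- socket (a point): Centre of the coupler's ball socket: the trainer's origin. The ball is clear of the socket once this point is 25 mm straight above the ball's centre. The trainer's centre of mass lies about 30 to 40 mm from here along its x.
- thumb_rest (a point): Middle of the outer (+y) face of the thumb rest, a fixed upright plate on the +y side of the coupler, 30 mm long in x, z -6 to +32 mm of the trainer's frame. The point lies at (0, 22, 14) mm in that frame.
- latch_tab (a point): Middle of the outer (-y) face of the latch tab, an upright steel plate on the coupler's -y side, 30 mm long in x, z -12 to +32 mm. In the trainer's frame it is at (0, -36, 14) mm released, (0, -25, 14) mm fully pulled: a pinch from above across tab and thumb rest spans 58 mm at rest, 47 mm fully pulled, its middle then at (0, -1.5, 14) mm.
- latch (a joint): Travel of the spring latch in m: 0 released (a keeper bar under the ball locks the coupler on), 0.011 pulled to its stop, the tab moved towards the thumb rest (trainer's +y); pull it to the stop to free the ball (above 0.008 counts). The spring pushes back with 6 N at rest, 11.5 N at the stop, and returns it when let go: pinch with 30 to 45 N, which also carries the weight.
- practice_hand: The hollow vinyl hand with its tacky nails, part of the trainer (same origin and axes); not to be touched by the robot. Wrist from x = 63 mm, palm 100 to 190 mm, nail tips about 280 mm; y -40 to +70 mm, z -9 to +24 mm.
- cushion: Cream manicure cushion under the palm, fixed: 90 (x) by 200 (y) by 86 mm tall. Origin: centre of its underside, about 145 mm from the ball along the mount's x.
- polish_bottle: Bystander: small nail polish bottle, 32 mm across, 78 mm tall with its slim black cap. Origin: centre of its underside.
- gel_pot: Bystander: small round gel pot, 41 mm across, 26 mm tall. Origin: centre of its underside.
- buffer_block: Bystander: pale buffing block 27 by 95 by 25 mm tall. Origin: centre of its underside.
Mind the look-alikes: they are no part of the job. Of the things like the mount, leave any that is yellow; of the rest the smaller one is meant.

How it is judged:
By the outcome, as a careful person would: the job done as asked, in the order asked, and still so for the second after the job is handed in, while the arm keeps its last pose, push and grip.
It also fails if it takes over 32 s, if anything falls off the work surface, if the arm or the gripper's body presses on something with over 40 N, if the wrist force passes 120 N, or if a joint passes its speed limit or range.

## Working session

There is one attempt and no reset: what is moved stays moved. The work goes in short steps, Python scripts to look and compute and a shell command to move; the robot and the scene stay as the last step left them, time stands still between calls to the robot, and variables do not carry over. Pictures are saved under pics/ and viewed, at most 10 in all, crops included, and the job is handed in when it is done.

```bash
ls; mkdir -p pics; python3 - <<'E'
from rig import manip
import cv2,numpy as np
for n in("scene","side"):
    cv2.imwrite(f"pics/{n}0.png",manip.get_image(n)[:,:,::-1])
    print(n,manip.camera_info(n))
print(manip.camera_info("wrist"))
print(manip.get_state(), manip.grip_point_offset)
E
```

```text
pics
scene {'camera_matrix': array([[517.74317853,   0.        , 325.77263226],
       [  0.        , 517.74317853, 234.69273662],
       [  0.        ,   0.        ,   1.        ]]), 'eye': array([1.01920474, 0.09304243, 0.73166228]), 'orientation': array([-0.22934137,  0.6573786 ,  0.67415296, -0.24652321])}
side {'camera_matrix': array([[574.02958535,   0.        , 329.20170749],
       [  0.        , 574.02958535, 229.11605338],
       [  0.        ,   0.        ,   1.        ]]), 'eye': array([0.38249834, 0.99092328, 0.63834666]), 'orientation': array([ 0.03188857, -0.05848498,  0.86899089, -0.49032383])}
{'camera_matrix': array([[365.62064374,   0.        , 318.90280763],
       [  0.        , 365.62064374, 242.70037167],
       [  0.        ,   0.        ,   1.        ]]), 'tool_from_camera': array([[-1.53983463e-04, -9.53569932e-01, -3.01171648e-01,
         7.68443437e-02],
       [ 9.99999596e-01, -4.13578287e-04,  7.98190729e-04,
         1.49009469e-03],
       [-8.85688734e-04, -3.01171404e-01,  9.53569610e-01,
        -1.41919168e-01],
       [ 0.00000000e+00,  0.00000000e+00,  0.00000000e+00,
         1.00000000e+00]])}
{'clock': 0.1, 'qpos': array([-1.23896956e+00,  2.76521464e-01,  1.50602548e+00,  9.15099407e-06,
        1.36070894e+00, -1.21017103e-01]), 'qd': array([-0.00250527, -0.00077888, -0.00386999, -0.0002976 , -0.00128097,
       -0.00093937]), 'effort': array([ 1.13052010e-03, -4.17701840e+01, -2.46403116e+01, -1.03098494e-04,
        5.79045096e-03,  6.87547725e-06]), 'position': array([ 0.25140714, -0.5165883 ,  0.23052454]), 'ee_rot': array([-8.27468478e-04,  9.74475757e-01,  2.24491217e-01, -8.30445543e-05]), 'contact_force': array([-0.25026672, -0.42898801, -0.50376037]), 'moment': array([ 0.02858226, -0.01238269, -0.00148514]), 'gripper_force': 0.0, 'width': 0.08545314038014319} 0.0187
```

View pics/scene0.png

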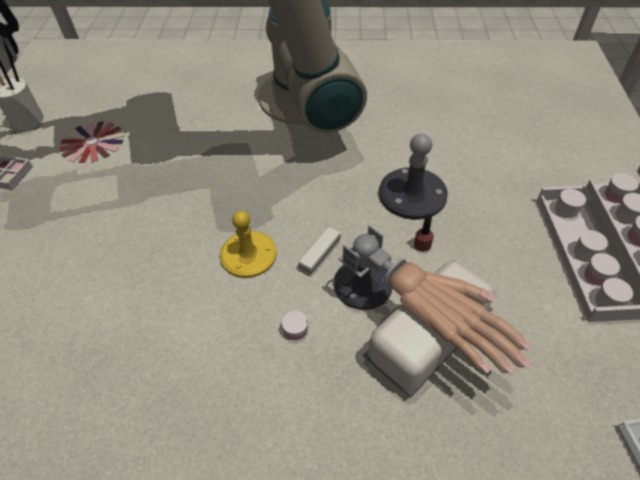

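View pics/side0.png

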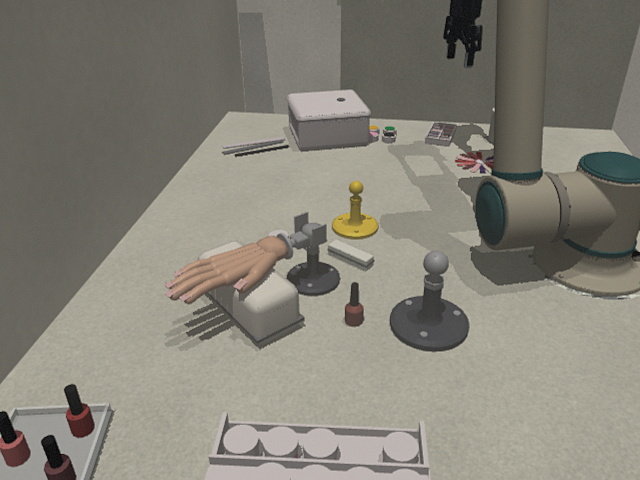

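Candidates for the mount, in the scene picture: the yellow one (247,250), the large dark one with a bare ball (414,190), and the small dark one under the coupler (363,275). The first is excluded because it is yellow. Of the other two, the smaller is the one carrying the hand, so I choose it. The side view agrees: coupler at (312,238), thumb rest and tab on either side of it. Next, one close crop to check this.

```bash
cat > h.py <<'E'
import numpy as np
from scipy.spatial.transform import Rotation as R
from rig import manip
def rot(q): return R.from_quat(np.roll(q,-1)).as_matrix()
def cam(n):
    c=manip.camera_info(n)
    if n=="wrist":
        s=manip.get_state(); T=np.eye(4);T[:3,:3]=rot(s["ee_rot"]);T[:3,3]=s["position"]
        T=T@c["tool_from_camera"]; return c["camera_matrix"],T[:3,3],T[:3,:3]
    return c["camera_matrix"],c["eye"],rot(c["orientation"])
def ray(C,p): return C[2]@np.linalg.inv(C[0])@np.array([*p,1.])
def onz(C,p,z):
    d=ray(C,p); return C[1]+d*(z-C[1][2])/d[2]
def tri(pairs):
    A=np.zeros((3,3));b=np.zeros(3)
    for C,p in pairs:
        d=ray(C,p);d/=np.linalg.norm(d);P=np.eye(3)-np.outer(d,d);A+=P;b+=P@C[1]
    return np.linalg.solve(A,b)
def proj(C,X):
    v=C[0]@C[2].T@(np.array(X)-C[1]); return v[:2]/v[2]
E
python3 - <<'E'
import cv2,numpy as np
a=cv2.imread("pics/scene0.png")[215:315,320:420]; b=cv2.imread("pics/side0.png")[200:300,265:365]
o=np.hstack([cv2.resize(x,(400,400),interpolation=cv2.INTER_CUBIC) for x in(a,b)])
cv2.imwrite("pics/crop0.png",o)
from h import *
S,D=cam("scene"),cam("side")
print("foot",onz(S,(363,285),.012),onz(D,(314,277),.012))
print("cuptop",onz(S,(366,243),.119))
print("big",onz(S,(414,192),.012),"yel",onz(S,(248,253),.01),"bottle",onz(S,(424,243),.01),"pot",onz(S,(294,325),.015),"block",onz(S,(320,252),.02))
print("cushion base corners",onz(S,(407,391),0),onz(D,(263,344),0),onz(D,(303,325),0))
E
```

```text
foot [0.53674765 0.12952557 0.012     ] [0.52419412 0.1372625  0.012     ]
cuptop [0.53248353 0.12975863 0.119     ]
big [0.32064955 0.2305857  0.012     ] yel [ 0.4721933 -0.0711188  0.01     ] bottle [0.44396947 0.23896137 0.01      ] pot [0.61612202 0.02021427 0.015     ] block [0.47520854 0.05583201 0.02      ]
cushion base corners [0.71300646 0.19156679 0.        ] [0.5799345  0.31371032 0.        ] [0.52391976 0.25915954 0.        ]
```

View pics/crop0.png

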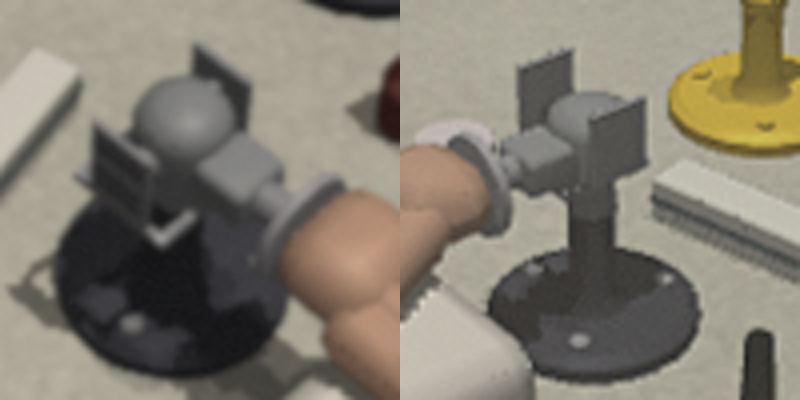

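The crop confirms the grey coupler on the small dark mount. The tab's top edge runs from scene (343,245.5) to (359.5,255), and the thumb rest's from (369,226) to (382.5,236). Next I work out the coupler's pose from these.

```bash
python3 - <<'E'
from h import *
S,D=cam("scene"),cam("side")
z=.127
t=[onz(S,p,z) for p in((343.5,245.5),(359.3,255))]; u=[onz(S,p,z) for p in((368.8,226.5),(382.3,236.3))]
t2=[onz(D,p,z) for p in((308.3,212),(294.3,216.5))]; u2=[onz(D,p,z) for p in((326.8,224.3),(312.5,228))]
for n,a in(("t",t),("u",u),("t2",t2),("u2",u2)):
    d=a[1]-a[0]; print(n,a[0][:2].round(4),a[1][:2].round(4),"len",np.linalg.norm(d).round(4),"yaw",np.degrees(np.arctan2(d[1],d[0])).round(1))
for a,b in((t,u),(t2,u2)):
    d=sum(b)-sum(a); print("mid",(sum(a)+sum(b))/4,"sep",np.linalg.norm(d)/2,"yaw",np.degrees(np.arctan2(d[1],d[0]))-90)
s=manip.get_state(); r=rot(s["ee_rot"]); print(r.round(3)); print(manip.camera_info("wrist")["tool_from_camera"][:3,3])
E
```

```text
t [0.5442 0.0959] [0.5614 0.1191] len 0.0289 yaw 53.5
u [0.5066 0.1342] [0.5255 0.154 ] len 0.0274 yaw 46.3
t2 [0.5395 0.0977] [0.5616 0.1172] len 0.0295 yaw 41.5
u2 [0.5003 0.1364] [0.5231 0.1522] len 0.0277 yaw 34.7
mid [0.53442713 0.12576828 0.127     ] sep 0.051876397619636624 yaw 45.12430272261943
mid [0.53113281 0.12588852 0.127     ] sep 0.05353103535710251 yaw 46.50968643732082
[[ 0.899  0.438 -0.001]
 [ 0.438 -0.899  0.002]
 [ 0.    -0.002 -1.   ]]
[ 0.07684434  0.00149009 -0.14191917]
```

```bash
python3 -m handwheel '[{"translation":[0.0296,-0.0254,0],"angular":[0,0,0],"hand":0},{"translation":[0.0296,-0.0254,0],"angular":[0,0,0],"hand":0},{"translation":[0.0296,-0.0254,0],"angular":[0,0,0],"hand":0},{"translation":[0.0296,-0.0254,0],"angular":[0,0,0],"hand":0},{"translation":[0.0296,-0.0254,0],"angular":[0,0,0],"hand":0},{"translation":[0.0296,-0.0254,0],"angular":[0,0,0],"hand":0},{"translation":[0.0296,-0.0254,0],"angular":[0,0,0],"hand":0},{"translation":[0.0296,-0.0254,0],"angular":[0,0,0],"hand":0},{"translation":[0.0296,-0.0254,0],"angular":[0,0,0],"hand":0},{"translation":[0.0296,-0.0254,0],"angular":[0,0,0],"hand":0}]' 40
python3 -m handwheel '[{"translation":[0.0296,-0.0254,0],"angular":[0,0,0],"hand":0},{"translation":[0.0296,-0.0254,0],"angular":[0,0,0],"hand":0},{"translation":[0.0296,-0.0254,0],"angular":[0,0,0],"hand":0},{"translation":[0.0296,-0.0254,0],"angular":[0,0,0],"hand":0},{"translation":[0.0296,-0.0254,0],"angular":[0,0,0],"hand":0},{"translation":[0.0296,-0.0254,0],"angular":[0,0,0],"hand":0},{"translation":[0.0296,-0.0254,0],"angular":[0,0,0],"hand":0},{"translation":[0.0296,-0.0254,0],"angular":[0,0,0],"hand":0}]'
python3 -m handwheel '[{"translation":[0,0,0],"angular":[0,0,-6.4],"hand":0},{"translation":[0,0,0],"angular":[0,0,-6.4],"hand":0},{"translation":[0,0,0],"angular":[0,0,-6.2],"hand":0},{"translation":[0,0,0],"angular":[0,0,0],"hand":0},{"translation":[0,0,0],"angular":[0,0,0],"hand":0}]'
python3 - <<'E'
from h import *; import cv2
s=manip.get_state(); print(s["position"],rot(s["ee_rot"]).round(3),s["clock"])
cv2.imwrite("pics/w1.png",manip.get_image("wrist")[:,:,::-1])
E
```

```text
clock: 0.93
position: [0.4066, -0.1572, 0.2311]
ee_rot: [-0.0, 0.975, 0.224, -0.0]
contact_force: [1.0, 0.5, -0.2]
width: 0.0856
gripper_force: 0.0
clock: 1.6
position: [0.5307, 0.1291, 0.2309]
ee_rot: [0.0, 0.974, 0.225, -0.0]
contact_force: [1.1, 0.1, 0.3]
width: 0.0855
gripper_force: 0.0
clock: 2.02
position: [0.5304, 0.1272, 0.2309]
ee_rot: [-0.0, 0.925, 0.381, -0.0]
contact_force: [0.3, 0.2, 0.9]
width: 0.0855
gripper_force: 0.0
[0.53038563 0.12720155 0.23086636] [[ 0.71   0.705 -0.001]
 [ 0.705 -0.71  -0.   ]
 [-0.001 -0.    -1.   ]] 2.0167
```

View pics/w1.png

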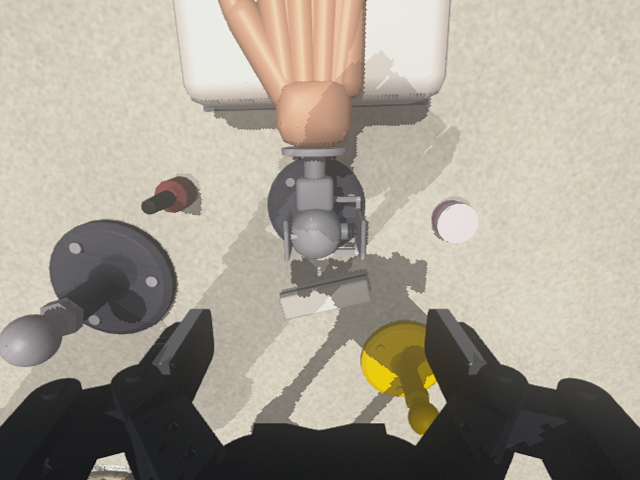

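The wrist view shows the coupler cup at (316,230), the thumb rest's edge at about (287,240) and the tab at about (362,230), well aligned with the tool axes. An enlarged crop will give exact edges.

```bash
python3 - <<'E'
import cv2
a=cv2.imread("pics/w1.png")[140:280,250:390]
cv2.imwrite("pics/c1.png",cv2.resize(a,(560,560),interpolation=cv2.INTER_CUBIC))
E
```

```text
(no output)
```

View pics/c1.png

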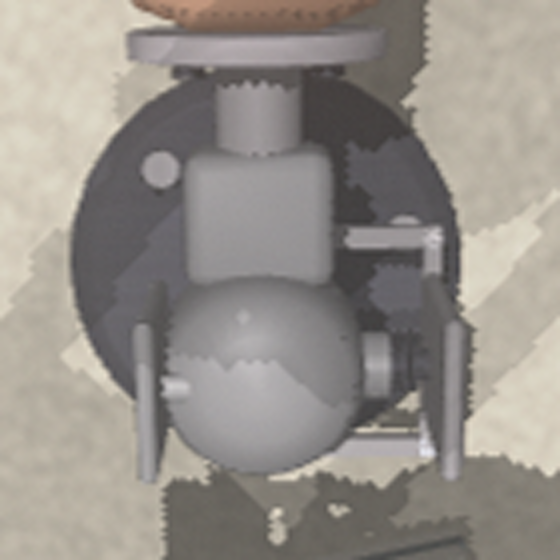

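```bash
python3 - <<'E'
from h import *
C=cam("wrist"); s=manip.get_state(); r=rot(s["ee_rot"]); f=lambda p,z:(r.T@(onz(C,p,z)-s["position"])).round(4)
for p in((283.5,220.5),(285,260),(367.5,220.5),(365,260)): print(p,f(p,.127),onz(C,p,.127).round(4))
print("foot",f((316.5,204),.012),"cup top centre",f((314,232),.119))
E
```

```text
(283.5, 220.5) [ 0.0148 -0.023   0.104 ] [0.5247 0.1537 0.127 ]
(285, 260) [-0.0144 -0.0227  0.104 ] [0.5042 0.133  0.127 ]
(367.5, 220.5) [0.0147 0.0352 0.104 ] [0.5656 0.1124 0.127 ]
(365, 260) [-0.0144  0.0346  0.104 ] [0.5445 0.0923 0.127 ]
foot [ 0.0029 -0.0008  0.219 ] cup top centre [ 0.0042 -0.002   0.112 ]
```

```bash
python3 -m handwheel '[{"translation":[0.003,0.001,0.024],"angular":[0,0,0],"hand":0},{"translation":[0,0,0.024],"angular":[0,0,0],"hand":0},{"translation":[0,0,0.024],"angular":[0,0,0],"hand":0},{"translation":[0,0,0.024],"angular":[0,0,0],"hand":0},{"translation":[0,0,0.018],"angular":[0,0,0],"hand":0},{"translation":[0,0,0.015],"angular":[0,0,0],"hand":0},{"translation":[0,0,0.015],"angular":[0,0,0],"hand":0},{"translation":[0,0,0],"angular":[0,0,0],"hand":0},{"translation":[0,0,0],"angular":[0,0,0],"hand":0}]'
python3 -m handwheel '[{"translation":[0,0,0],"angular":[0,0,0],"hand":1},{"translation":[0,0,0],"angular":[0,0,0],"hand":1},{"translation":[0,0,0],"angular":[0,0,0],"hand":1},{"translation":[0,0,0],"angular":[0,0,0],"hand":1},{"translation":[0,0,0],"angular":[0,0,0],"hand":1},{"translation":[0,0,0],"angular":[0,0,0],"hand":1},{"translation":[0,0,0],"angular":[0,0,0],"hand":1},{"translation":[0,0,0],"angular":[0,0,0],"hand":1},{"translation":[0,0,0],"angular":[0,0,0],"hand":1},{"translation":[0,0,0],"angular":[0,0,0],"hand":1}]' 42
python3 - <<'E'
from h import *; import cv2
s=manip.get_state(); print({k:np.round(s[k],4) for k in("clock","position","contact_force","moment","width","gripper_force")})
a=manip.get_image("side")[:,:,::-1][150:300,220:420]; b=manip.get_image("wrist")[:,:,::-1]
cv2.imwrite("pics/g1.png",np.hstack([cv2.resize(a,(400,300)),cv2.resize(b,(400,300))]))
E
```

```text
clock: 2.82
position: [0.533, 0.1282, 0.0868]
ee_rot: [-0.0, 0.924, 0.381, -0.001]
contact_force: [0.4, -0.4, 1.3]
width: 0.0854
gripper_force: 0.0
clock: 3.65
position: [0.533, 0.1306, 0.0903]
ee_rot: [-0.002, 0.924, 0.382, 0.001]
contact_force: [-5.8, 4.8, 12.5]
width: 0.0458
gripper_force: 44.0
{'clock': np.float64(3.65), 'position': array([0.533 , 0.1306, 0.0903]), 'contact_force': array([-5.8351,  4.7893, 12.4936]), 'moment': array([0.8461, 0.8934, 0.0333]), 'width': np.float64(0.0458), 'gripper_force': np.float64(43.9598)}
```

View pics/g1.png

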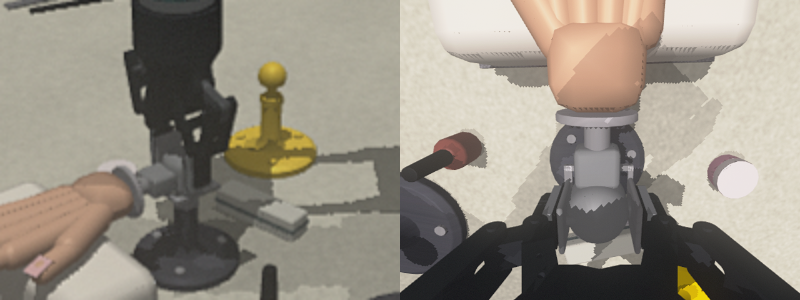

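The pinch is closed at 45.8 mm with 44 N, so the latch is at its stop. The side and wrist pictures show the pads on both plates and clear of the hand. Now I lift slowly.

```bash
python3 -m handwheel '[{"translation":[0,0,-0.003],"angular":[0,0,0],"hand":1},{"translation":[0,0,-0.003],"angular":[0,0,0],"hand":1},{"translation":[0,0,-0.004],"angular":[0,0,0],"hand":1},{"translation":[0,0,-0.004],"angular":[0,0,0],"hand":1},{"translation":[0,0,-0.004],"angular":[0,0,0],"hand":1},{"translation":[0,0,0],"angular":[0,0,0],"hand":1}]'
python3 - <<'E'
from h import *
s=manip.get_state(); print({k:np.round(s[k],4) for k in("clock","position","contact_force","moment","width","gripper_force")})
E
```

```text
clock: 4.25
position: [0.5339, 0.128, 0.1059]
ee_rot: [0.001, 0.924, 0.382, 0.0]
contact_force: [-0.6, 0.5, -3.4]
width: 0.0455
gripper_force: 44.7
{'clock': np.float64(4.25), 'position': array([0.5339, 0.128 , 0.1059]), 'contact_force': array([-0.5974,  0.4861, -3.4013]), 'moment': array([-0.029 ,  0.2336,  0.0123]), 'width': np.float64(0.0455), 'gripper_force': np.float64(44.7304)}
```

```bash
python3 -m handwheel '[{"translation":[0,0,-0.006],"angular":[0,0,0],"hand":1},{"translation":[0,0,-0.008],"angular":[0,0,0],"hand":1},{"translation":[0,0,-0.01],"angular":[0,0,0],"hand":1},{"translation":[0,0,-0.012],"angular":[0,0,0],"hand":1},{"translation":[0,0,-0.012],"angular":[0,0,0],"hand":1},{"translation":[0,0,-0.012],"angular":[0,0,0],"hand":1},{"translation":[0,0,-0.012],"angular":[0,0,0],"hand":1},{"translation":[0,0,-0.008],"angular":[0,0,0],"hand":1},{"translation":[0,0,-0.005],"angular":[0,0,0],"hand":1},{"translation":[0,0,0],"angular":[0,0,0],"hand":1}]'
python3 -m handwheel '[{"translation":[0,0,0],"angular":[0,0,0],"hand":1},{"translation":[0,0,0],"angular":[0,0,0],"hand":1},{"translation":[0,0,0],"angular":[0,0,0],"hand":1}]'
python3 - <<'E'
from h import *; import cv2
s=manip.get_state(); print({k:np.round(s[k],4) for k in("clock","position","contact_force","moment","width","gripper_force")})
a=manip.get_image("side")[:,:,::-1]; b=manip.get_image("wrist")[:,:,::-1]
cv2.imwrite("pics/side2.png",a)
cv2.imwrite("pics/l1.png",np.hstack([cv2.resize(a[120:360,120:440],(400,300)),cv2.resize(b,(400,300))]))
E
```

```text
clock: 5.08
position: [0.5344, 0.1285, 0.1919]
ee_rot: [0.001, 0.924, 0.382, 0.001]
contact_force: [1.0, 0.6, -5.5]
width: 0.0461
gripper_force: 44.6
clock: 5.33
position: [0.5329, 0.1285, 0.1894]
ee_rot: [-0.0, 0.924, 0.382, -0.001]
contact_force: [0.2, 0.3, -4.6]
width: 0.0459
gripper_force: 44.6
{'clock': np.float64(5.3333), 'position': array([0.5329, 0.1285, 0.1894]), 'contact_force': array([ 0.2197,  0.2596, -4.637 ]), 'moment': array([-0.1481,  0.1543, -0.0054]), 'width': np.float64(0.0459), 'gripper_force': np.float64(44.6014)}
```

View pics/l1.png

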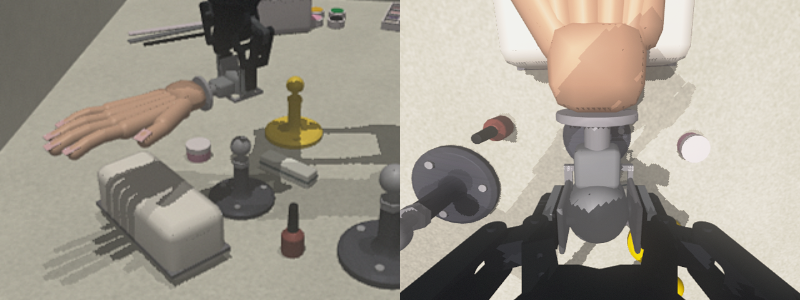

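The side view shows the ball bare at about (240,145) in the left panel and the hand level above the cushion. The wrist view shows the coupler at the same place in the grip as before the lift, so it has not slipped. I let it settle, check, and hand in.

```bash
python3 -m handwheel '[{"translation":[0,0,0],"angular":[0,0,0],"hand":1},{"translation":[0,0,0],"angular":[0,0,0],"hand":1},{"translation":[0,0,0],"angular":[0,0,0],"hand":1},{"translation":[0,0,0],"angular":[0,0,0],"hand":1},{"translation":[0,0,0],"angular":[0,0,0],"hand":1},{"translation":[0,0,0],"angular":[0,0,0],"hand":1}]'
python3 - <<'E'
from h import *
s=manip.get_state(); print(s["qd"].round(3),s["position"],s["width"],s["gripper_force"])
if abs(s["qd"]).max()<.02 and s["position"][2]>.185: print(manip.sign_off())
E
```

```text
clock: 5.93
position: [0.5335, 0.1285, 0.1903]
ee_rot: [0.0, 0.924, 0.382, 0.0]
contact_force: [-0.7, 0.4, -4.8]
width: 0.0461
gripper_force: 44.6
[ 0.001 -0.001  0.001 -0.001 -0.002 -0.001] [0.53348764 0.12852641 0.19031515] 0.04609385941413836 44.60965096950531
the job is handed in; nothing more can be done
None
```

I took the practice hand off its ball by the coupler, with the latch held fully pulled, and handed the job in holding it about 10 cm above the ball, level, still and touching nothing else, at 5.9 s; the judge's verdict was not shown.

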